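Seat the tablet cell and snap its clamp shut

ROBOT

A 6-joint arm with a two-finger parallel gripper is mounted at the origin on the work surface. World frame = base frame: x ahead of the robot, y to its left, z up, the work surface at z = 0. Lengths are in m, angles in degrees, forces in N, time in s.
With the tool pointing down it reaches from about 0.25 to 0.725 m from the base axis. Payload 9.7 kg.
Tool frame: the origin (TCP) lies at the very end of the fingers, on their centre line; the grasp point (between the pads) lies 19 mm behind it; x points along the fingers, z is the direction in which the jaws open and shut, and the axes are right-handed (so a half turn about x gives the same grasp; the last joint's range is limited). The gripper opens to 85 mm and grips with 20 to 120 N. Pads are 22 mm wide; open, the fingers measure 114 mm over their backs; the gripper's body (76 mm by 85 mm) begins 54 mm behind the grasp point. The pads swing forward as they close: fully open they stand 13 mm farther back than shut.
Start: joints at [68.812, 4.979, 10.078, 95.1, 0, 90], TCP at [0.199, 0.513, 0.231] pointing down, gripper open.
Joint ranges: [-179.16, 179.16], [-48.56, 103.87], [-65.8, 70.77], [-126.05, 130.52], [-82.76, 87.17], [-180, 180]. Speed limits (degrees/s): [127.2, 127.2, 147.25, 180, 180, 180].

INTERFACE

Orientations are given as [roll, pitch, yaw] about the fixed x, y, z axes, in that order (R = Rz(yaw) Ry(pitch) Rx(roll)).
In Python, from workcell import sensors, vision, job_done gives the robot as it stands.
- The arm moves only by the tool carry_out, never from a script. Its argument "increments" is a list of rows, each a list of 7 numbers: the turn, a rotation vector about the tool's x, y, z in degrees, then the shift along the tool's x, y, z in mm, then the opening in per cent of the stroke, from 0 (shut) to 100 (fully open). A call has 1 to 12 rows; each row shifts and turns the commanded pose from where the row before left it, along the tool's axes as they then stand; what a row does not reach is not made up. A row lasts 1/8 s, in which the tool goes at most 62.5 mm and 10.7 degrees, less where a joint would pass 70% of its speed; a pose out of reach is approached as far as the arm can. A call is refused whole if a number of a shift passes 62.5 or a number of a turn 10.7, either way. A call with a gripper value outside its range is refused whole. The fingers move at their own pace and stop on an object; "squeeze" is the grip in N (left out, the last holds). Time passes only in rows, so rows that do not move let the fingers close. It gives the time, the measured TCP pose, the force and the opening at its end, in the units of the state.
- sensors.get_obs(): the state, without advancing time (a new reading comes with each control period).
- vision.camera(name): name is "scene" or "top"; returns the picture (384x512x3 uint8, red, green, blue); there is no depth.
- vision.calibration(name): a dict with "camera_matrix" (3x3 intrinsics, pixels), "extrinsics" (4x4, takes a point from world to camera coordinates). Camera axes: x right, y up, looking along -z (the intrinsics and any distortion apply to the point x, -y, -z); pixel columns grow to the right and rows downward; lengths in m; the calibration is good to about 2 mm. A picture is of the moment at which its call begins. calibration takes no time and is no camera call.
- job_done(): hands the job in, once; it reports no verdict.
The state is a dict: "time": time; "q": joint angles; "qd": joint speeds; "joint_efforts": joint torques, N m; "ee_pos": TCP position; "tcp_rot": TCP orientation; "wrist_force": force on the tool from outside, world axes, zero at the start; "torque": the same for the moment, N m; "opening": finger opening in m.
Only numpy, scipy, OpenCV 4.12 (cv2) and the standard library are available. Lean on these libraries where they do the work, as an engineer would, in place of code of your own. Each camera call takes 0.05 s, during which the arm holds its last target.

TASK

Push the white tablet cell with the blue lid along its track until it is fully home against the stop block, then push the red clamp handle over past its centre so that it snaps shut and the clamp arm comes down over the cell. Do it by pushing with the fingertips, without picking the cell up, and leave the beaker, the bottle and the jar standing where they are.

Things in the scene. Friction and masses are not known exactly. Their poses are not given: they have to be found in the camera images.
- dock: Cream sample dock, fixed plate 310 x 170 mm (its x, y), deck 20 mm above the bench. Origin: centre of its underside, at bench height. x runs along the track towards the stop block, y across, z up. Track centred on y = 0 between two rails, inner faces 64 mm apart, 12 mm high above the deck, from x = -155 to +5 mm. Stop block face at x = +5 mm, 28 mm high above the deck.
- cell_center (a point): Centre of the loose white tablet cell with a blue lid, 70 mm long (along the track) x 60 wide x 45 high, 0.2 to 0.4 kg, resting in the track on the deck, axes as the dock's. It starts 35 to 70 mm short of home. Push on the face away from the stop (35 mm from this centre, on the dock's -x side).
- cell_home (a point): Where the cell's centre lies when the cell is fully home, touching the stop block (fixed on the dock at x = -30, y = 0, z = 42.5 mm).
- clamp (a joint): Angle of the over-centre clamp lever, rad: 0 open, 1.4 shut. A spring drives it away from the middle (0.7, handle upright): let go before that it springs back, past it it snaps shut. About 5 N at the handle to start. Open, its steel arm stands nearly upright at dock x = 35 to 75, y = 0 mm, top 160 mm above the bench; shutting, it swings down to the dock's -x and stops 2 mm over the cell's lid.
- handle_grip (a point): Middle of the red grip of the clamp handle (round bar 20 mm thick, red for 30 mm either way along it), 65 mm from the pivot. Open, the handle leans 0.7 rad from upright to the dock's +x; shut, 0.7 rad to -x. To shut it, push it from its +x side towards -x. Its top is 170 mm above the bench when upright.
- clamp_pivot (a point): Point on the pivot axis of the clamp in the handle's plane, fixed on the dock at x = +50, y = -60, z = 75 mm; the pivot axis is parallel to the dock's y axis.
- beaker_center (a point): Centre, half-way up, of a clear glass beaker, 68 mm across the rim, 90 mm high, standing on the bench beside the dock. Leave alone.
- reagent_center (a point): Centre, half-way up, of an amber reagent bottle with a blue cap, 58 mm across, 100 mm high, standing on the bench beside the dock. Leave alone.
- tabjar_center (a point): Centre, half-way up, of a white tablet jar with a green lid, 60 mm across, 75 mm high, standing on the bench beside the dock. Leave alone.

How it is judged (in metres and radians):
On the way, in this order (a step that is already met when the one before it is completed fails the run):
1. the cell is fully home against the stop (within 4 mm), flat and square in its track, while the clamp is still open (x of cell_center in the frame of dock above -0.034 m and angle between the x axis of cell_center and the x axis of dock, either way round below 0.08 rad and z of cell_center in the frame of dock below 0.047 m and value of joint clamp below 0.3 rad), for 0.2 s.
2. the clamp has snapped shut over the cell (value of joint clamp above 1.3 rad and x of cell_center in the frame of dock above -0.034 m and angle between the x axis of cell_center and the x axis of dock, either way round below 0.08 rad and z of cell_center in the frame of dock below 0.047 m), for 0.2 s.
At the end, for the whole second after the job is handed in: The cell is home in its track (within 4 mm of the stop, square within 0.08 rad, flat on the deck), the clamp is shut (joint above 1.3 rad), the clamp is at rest, and the beaker, bottle and jar stand within 20 mm of where they were (all of step 2 and z of cell_center in the frame of dock above 0.037 m and velocity of joint clamp between -0.05 and 0.05 rad/s and distance of each of beaker_center, reagent_center, tabjar_center from where it was at the start of the episode below 0.02 m); the robot touches nothing.
It fails at once if the cell is lifted more than 10 mm off the deck or leaves the track (z of cell_center in the frame of dock above 0.0525 m or y of cell_center in the frame of dock above 0.02 m or y of cell_center in the frame of dock below -0.02 m).
It fails at once if the glass beaker is moved more than 20 mm or tipped (distance of beaker_center from where it was at the start of the episode above 0.02 m or angle between beaker_center's own z axis and vertical above 0.3 rad).
It fails at once if the amber reagent bottle is moved more than 20 mm or tipped (distance of reagent_center from where it was at the start of the episode above 0.02 m or angle between reagent_center's own z axis and vertical above 0.3 rad).
It fails at once if the white tablet jar is moved more than 20 mm or tipped (distance of tabjar_center from where it was at the start of the episode above 0.02 m or angle between tabjar_center's own z axis and vertical above 0.3 rad).
It also fails if it takes over 45 s, if anything falls off the work surface, if the arm or the gripper's body presses on something with over 40 N, if the wrist force passes 120 N, or if a joint passes its speed limit or range.

## Working session

There is one attempt and no reset: what is moved stays moved. The work goes in short steps, Python scripts to look and compute and a tool call to move; the robot and the scene stay as the last step left them, time stands still between calls to the robot, and variables do not carry over. Pictures are saved under pics/ and viewed, and the job is handed in when it is done.

Besides the shell and the picture viewer there is one more tool, called as a command line: name --pt "numbers of a row" for each row, then --argument value for the rest. carry_out: Moves the arm, as the interface text tells. Its arguments: {"type":"object","properties":{"increments":{"type":"array"},"squeeze":{"type":"number"}},"required":["increments"]}

```bash
mkdir -p pics; python3 - <<'E'
from workcell import sensors, vision
import cv2
print(sensors.get_obs())
for n in("scene","top"):
    im=vision.camera(n); cv2.imwrite(f"pics/{n}0.png",im[:,:,::-1])
    im2=cv2.resize(im,(768,576),interpolation=cv2.INTER_CUBIC); cv2.imwrite(f"pics/{n}0b.png",im2[:,:,::-1])
    print(vision.calibration(n))
E
```

```text
{'time': 0.0, 'q': array([6.88128047e+01, 5.01196031e+00, 1.00337901e+01, 9.50994605e+01,
       5.50224745e-05, 9.00012909e+01]), 'qd': array([-0.02539995, -0.00604983,  0.00707618,  0.07501366, -0.05994207,
        0.07968562]), 'joint_efforts': array([ 1.51997888e-04, -5.20382559e+01,  4.64808691e+01,  1.61409681e-02,
       -2.60951265e-05, -8.77895303e-06]), 'ee_pos': array([0.19869493, 0.51260663, 0.23056887]), 'tcp_rot': array([ 179.96068123,   89.92236928, -111.22780499]), 'wrist_force': array([ 0.64519131, -0.58675358, -0.7245933 ]), 'torque': array([-0.00859829,  0.07289877,  0.02715827]), 'opening': 0.08555250724203171}
{'camera_matrix': array([[418.76602643,   0.        , 259.42511509],
       [  0.        , 418.76602643, 190.82401759],
       [  0.        ,   0.        ,   1.        ]]), 'extrinsics': array([[-0.78620129,  0.61788705,  0.0101547 ,  0.48164285],
       [-0.51928692, -0.66947185,  0.53117656,  0.22308691],
       [ 0.33500541,  0.41233849,  0.8472003 , -0.94642561],
       [ 0.        ,  0.        ,  0.        ,  1.        ]])}
{'camera_matrix': array([[452.57848387,   0.        , 251.8011133 ],
       [  0.        , 452.57848387, 184.421017  ],
       [  0.        ,   0.        ,   1.        ]]), 'extrinsics': array([[ 0.01735812, -0.99984736,  0.00198981, -0.02385128],
       [ 0.9828202 ,  0.01742818,  0.18374091, -0.58754462],
       [-0.18374754, -0.00123377,  0.9829727 , -0.84725371],
       [ 0.        ,  0.        ,  0.        ,  1.        ]])}
```

View pics/scene0b.png

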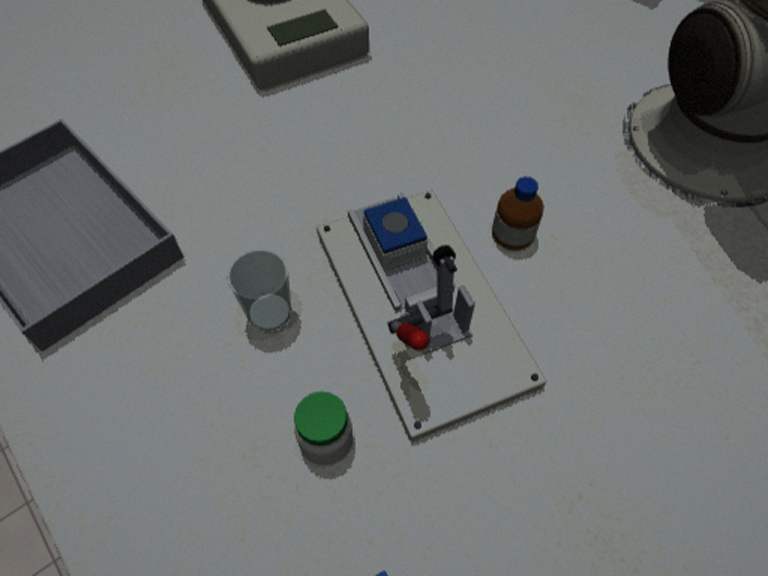

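View pics/top0b.png

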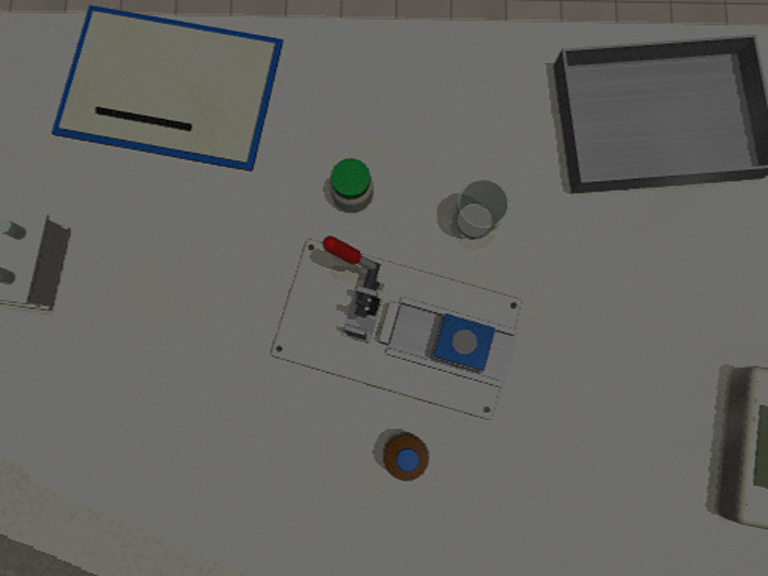

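The top view shows the dock at about (272–522, 239–418) in the enlarged picture. The stop and clamp are on its left, with the red handle at (342,249) and the blue lid at (464,342). I'll enlarge to read the corners.

```bash
python3 - <<'E'
import cv2
im=cv2.imread("pics/top0.png")
c=im[150:285,175:355]; c=cv2.convertScaleAbs(cv2.resize(c,None,fx=4.4,fy=4.4,interpolation=cv2.INTER_CUBIC),alpha=1.5)
cv2.imwrite("pics/topc.png",c)
im=cv2.imread("pics/scene0.png")
c=im[120:295,205:370]; c=cv2.convertScaleAbs(cv2.resize(c,None,fx=3.4,fy=3.4,interpolation=cv2.INTER_CUBIC),alpha=1.5)
cv2.imwrite("pics/scenec.png",c)
E
```

```text
(no output)
```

View pics/topc.png

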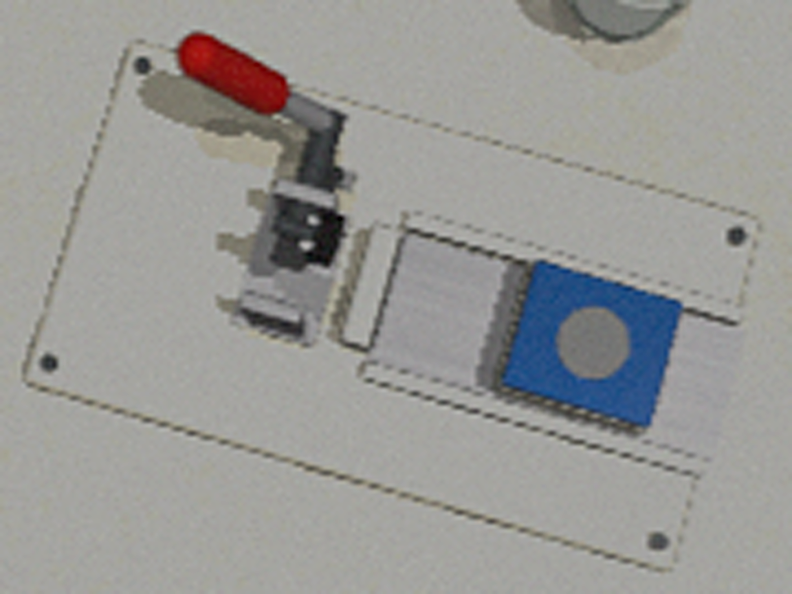

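View pics/scenec.png

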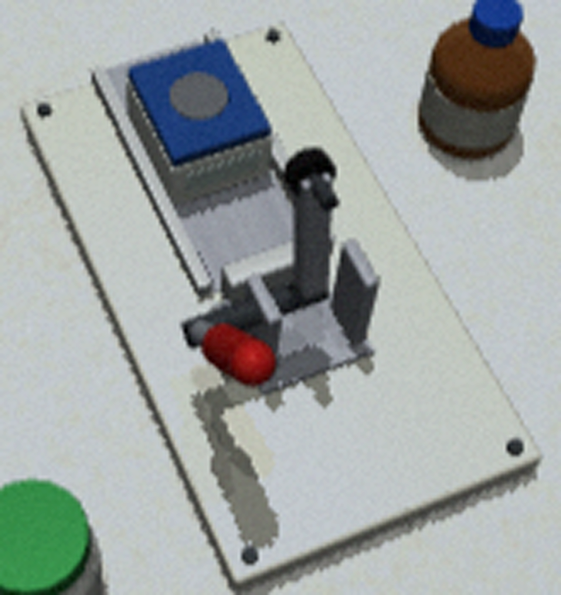

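```bash
cat > h.py <<'E'
import numpy as np
from workcell import vision
CAL={n:vision.calibration(n) for n in("scene","top")}
def proj(n,P):
    c=CAL[n];P=np.atleast_2d(P);p=P@c["extrinsics"][:3,:3].T+c["extrinsics"][:3,3]
    x=p[:,0]/-p[:,2];y=-p[:,1]/-p[:,2];K=c["camera_matrix"]
    return np.c_[K[0,0]*x+K[0,2],K[1,1]*y+K[1,2]]
def back(n,uv,z):
    c=CAL[n];K=c["camera_matrix"];R=c["extrinsics"][:3,:3];t=c["extrinsics"][:3,3]
    d=np.array([(uv[0]-K[0,2])/K[0,0],-(uv[1]-K[1,2])/K[1,1],-1.]);o=-R.T@t;d=R.T@d
    return o+d*(z-o[2])/d[2]
def ct(c):return (np.array(c)+.5)/4.4-.5+[175,150]
def cs(c):return (np.array(c)+.5)/3.4-.5+[205,120]
E
cat > fit.py <<'E'
from h import *
from scipy.optimize import least_squares
D=np.array([[.155,-.085,.02],[-.155,-.085,.02],[-.155,.085,.02],[.155,.085,.02]])
T=np.array([ct(c) for c in[(128,42),(760,217),(670,570),(27,383)]])
S=np.array([cs(c) for c in[(235,583),(22,108),(283,22),(540,458)]])
def W(p,P):
    c,s=np.cos(p[2]),np.sin(p[2]);return np.array(P)@np.array([[c,s,0],[-s,c,0],[0,0,1]])+[p[0],p[1],0]
def D_(p,w):
    c,s=np.cos(p[2]),np.sin(p[2]);return (np.array(w)-[p[0],p[1],0])@np.array([[c,-s,0],[s,c,0],[0,0,1]])
if __name__=="__main__":
    for use in("top","scene","both"):
        def f(p):
            r=[]
            if use!="scene": r.append(proj("top",W(p,D))-T)
            if use!="top": r.append(proj("scene",W(p,D))-S)
            return np.concatenate(r).ravel()
        s=least_squares(f,[.55,0,1.3]); print(use,s.x[:2],np.degrees(s.x[2]),np.abs(s.fun).max())
    p=s.x
    np.save("dock.npy",p)
    print("disc",D_(p,back("top",ct((593,343)),.066))*1e3,D_(p,back("scene",cs((198,97)),.066))*1e3)
    for c in[(535,260),(683,300),(650,428),(500,385)]:print("lid",D_(p,back("top",ct(c),.065))*1e3)
    print("pred grip px top",proj("top",W(p,[[.05+.065*np.sin(.7),-.06,.075+.065*np.cos(.7)]])))
    for n,uv,z in[("jar",(350,177),.075),("beaker",(484,204),.09),("bottle",(407,460),.1)]:
        w=back("top",np.array(uv)/1.5,z);print(n,w,D_(p,w)*1e3)
    for n,uv,z in[("jar",(321,419),.075),("beaker",(260,275),.09),("bottle",(526,187),.1)]:
        w=back("scene",np.array(uv)/1.5,z);print(n,w,D_(p,w)*1e3)
E
python3 fit.py
```

```text
top [ 0.52581381 -0.04012974] 75.14837215527973 1.4738202330584897
scene [ 0.52934689 -0.04036479] 74.57375273522223 1.3258710594207628
both [ 0.52774299 -0.04037959] 74.79749426279277 2.190492681207843
disc [-89.43079243   1.46809453  66.        ] [-87.24275838  -2.21782027  66.        ]
lid [-55.41819818 -27.01826032  65.        ]
lid [-122.82886519  -28.09404352   65.        ]
lid [-122.92526124   30.24165269   65.        ]
lid [-55.12246421  30.49358689  65.        ]
pred grip px top [[227.15857424 165.38289145]]
jar [0.71856717 0.02572839 0.075     ] [ 113.83462417 -166.81070726   75.        ]
beaker [ 0.67983263 -0.15023741  0.09      ] [ -66.13067449 -175.57543485   90.        ]
bottle [ 0.3562442  -0.05262205  0.1       ] [-56.78639903 162.28683435 100.        ]
jar [0.72364519 0.02975297 0.075     ] [ 119.04997344 -170.6556509    75.        ]
beaker [ 0.68358324 -0.14431747  0.09      ] [ -59.43437081 -177.64239547   90.        ]
bottle [ 0.36442561 -0.04944889  0.1       ] [-51.57886437 155.22383694 100.        ]
```

```bash
python3 - <<'E'
from scipy.spatial.transform import Rotation as R
import numpy as np
from workcell import sensors
o=sensors.get_obs()
M=R.from_euler("xyz",o["tcp_rot"],degrees=True).as_matrix();print(M.round(3))
p=np.load("dock.npy");a=p[2]
for n,v in(("x",[np.cos(a),np.sin(a),0]),("y",[-np.sin(a),np.cos(a),0])):print(n,np.round(v,3))
print("yaw toolz",np.degrees(np.arctan2(M[1,2],M[0,2])),"tool y",np.degrees(np.arctan2(M[1,1],M[0,1])),"dockx",np.degrees(a))
E
```

```text
[[-0.    -0.932  0.361]
 [-0.001  0.361  0.932]
 [-1.    -0.    -0.001]]
x [0.262 0.965 0.   ]
y [-0.965  0.262  0.   ]
yaw toolz 68.81189462616985 tool y 158.81189468571733 dockx 74.79749426279277
```

carry_out --pt "-6 0 0 0 0 0 0" --pt "0 0 0 0 0 -50 0" --pt "0 0 0 0 0 -50 0" --pt "0 0 0 0 0 0 0" --squeeze 40

```text
time: 0.6
ee_pos: [0.1719, 0.4141, 0.2318]
tcp_rot: [-14.8, 90.0, 60.0]
wrist_force: [-0.1, 1.4, 1.3]
opening: 0.0122
```

```bash
cat > st.py <<'E'
from workcell import sensors
from fit import *
p=np.load("dock.npy");o=sensors.get_obs()
print("t",o["time"],"q",o["q"].round(1),"ee",o["ee_pos"].round(4),"rot",o["tcp_rot"].round(2),"F",o["wrist_force"].round(1),"op",round(o["opening"],4))
print("dock mm",(D_(p,o["ee_pos"])*1e3).round(1))
E
python3 st.py
```

```text
t 0.6 q [67.5 -8.9 -3.3 95.5 -0.  82.7] ee [0.1719 0.4141 0.2318] rot [-14.76  89.97  60.04] F [-0.1  1.4  1.3] op 0.0122
dock mm [345.2 462.5 231.8]
```

carry_out --pt "0 0 0 0 -34 -36 0" --pt "0 0 0 0 -34 -36 0" --pt "0 0 0 0 -34 -36 0" --pt "0 0 0 0 -34 -36 0" --pt "0 0 0 0 -34 -36 0" --pt "0 0 0 0 -34 -36 0" --pt "0 0 0 0 -34 -36 0" --pt "0 0 0 0 -34 -36 0" --pt "0 0 0 0 -34 -36 0" --pt "0 0 0 0 -34 -36 0" --pt "0 0 0 0 -34 -36 0" --pt "0 0 0 0 0 0 0"

```text
time: 2.1
ee_pos: [0.4311, -0.0662, 0.2302]
tcp_rot: [107.3, 89.9, -178.2]
wrist_force: [-1.0, 0.2, 0.1]
opening: 0.0001
```

```bash
python3 st.py
```

```text
t 2.1 q [ -8.7 -10.4  -4.8  95.7  -0.    6.7] ee [ 0.4311 -0.0662  0.2302] rot [ 107.25   89.91 -178.15] F [-1.   0.2  0.1] op 0.0001
dock mm [-50.3  86.5 230.2]
```

carry_out --pt "0 0 0 0 -29 -37 0" --pt "0 0 0 0 -29 -37 0" --pt "0 0 0 0 -29 -38 0" --pt "0 0 0 40 0 0 0" --pt "0 0 0 40 0 0 0" --pt "0 0 0 40 0 0 0" --pt "0 0 0 0 0 0 0"

```text
time: 2.98
ee_pos: [0.483, -0.1934, 0.1085]
tcp_rot: [81.9, 89.7, 156.7]
wrist_force: [0.7, -0.3, 0.9]
opening: -0.0
```

```bash
python3 st.py; python3 - <<'E'
from workcell import vision
import cv2
im=vision.camera("top");cv2.imwrite("pics/t1.png",im[:,:,::-1])
c=im[120:290,160:370];cv2.imwrite("pics/t1c.png",cv2.convertScaleAbs(cv2.resize(c,None,fx=3.5,fy=3.5,interpolation=2),alpha=1.5)[:,:,::-1])
im=vision.camera("scene")
c=im[100:295,185:390];cv2.imwrite("pics/s1c.png",cv2.convertScaleAbs(cv2.resize(c,None,fx=3,fy=3,interpolation=2),alpha=1.5)[:,:,::-1])
E
```

```text
t 2.975 q [-21.8   0.6  -8.1  81.7   0.   -6.7] ee [ 0.483  -0.1934  0.1085] rot [ 81.88  89.68 156.73] F [ 0.7 -0.3  0.9] op -0.0
dock mm [-159.4    3.   108.5]
```

View pics/t1c.png

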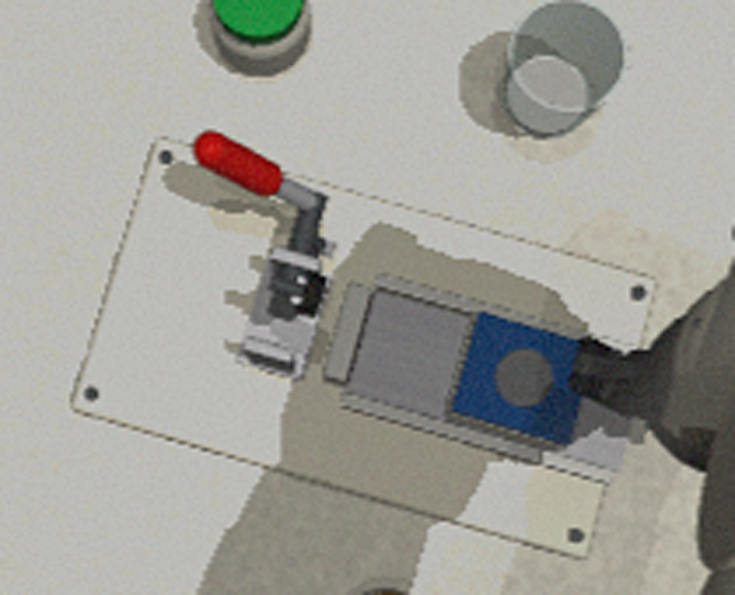

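View pics/s1c.png

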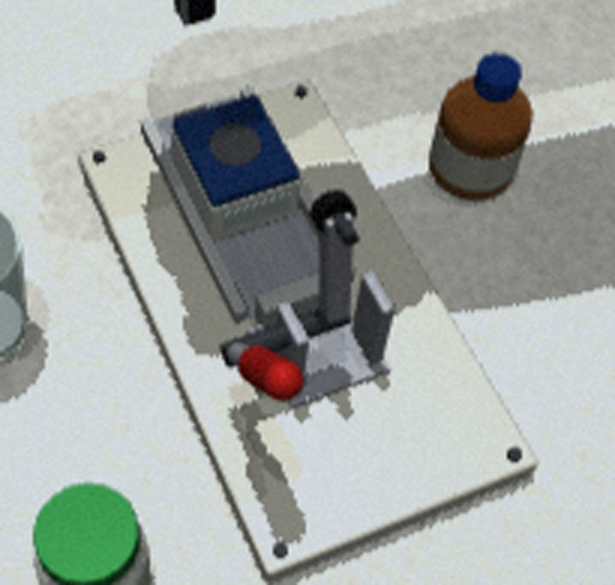

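The top view has the dark fingers at about (600,370), over the cell's outer edge. The scene view has the fingertips at (195,10). I'll compare both with the projected TCP.

```bash
python3 - <<'E'
from fit import *
from workcell import sensors
e=sensors.get_obs()["ee_pos"]
p=np.load("dock.npy")
for dx in(-14.5,0,14.5):
  w=e+dx*1e-3*np.array([.262,.965,0])
  print(dx,(proj("top",w)-[160,120])*3.5,(proj("scene",w)-[185,100])*3)
E
```

```text
-14.5 [[692.0231733 413.0748486]] [[184.11828245  -6.82440479]]
0 [[664.98458209 405.2803126 ]] [[193.00651488   9.14763928]]
14.5 [[637.99280676 397.49927242]] [[202.05907904  25.41498546]]
```

```bash
python3 - <<'E'
from fit import *
from workcell import sensors
import cv2
e=sensors.get_obs()["ee_pos"]
for h,dx in((73,42),(73,50),(60,50),(40,40)):
  w=e+dx*1e-3*np.array([.262,.965,0])+[0,0,h*1e-3]
  print(h,dx,(proj("top",w)-[160,120])*3.5)
im=vision.camera("scene");c=im[0:200,170:390]
cv2.imwrite("pics/s2c.png",cv2.convertScaleAbs(cv2.resize(c,None,fx=3,fy=3,interpolation=2),alpha=1.8)[:,:,::-1])
im=vision.camera("top");c=im[190:290,300:400]
cv2.imwrite("pics/t2c.png",cv2.convertScaleAbs(cv2.resize(c,None,fx=6,fy=6,interpolation=2),alpha=2.5)[:,:,::-1])
E
```

```text
73 42 [[612.4507663  369.60365203]]
73 50 [[596.20764493 364.93188954]]
60 50 [[591.58647673 367.53456053]]
40 40 [[604.23308257 376.97812437]]
```

View pics/s2c.png

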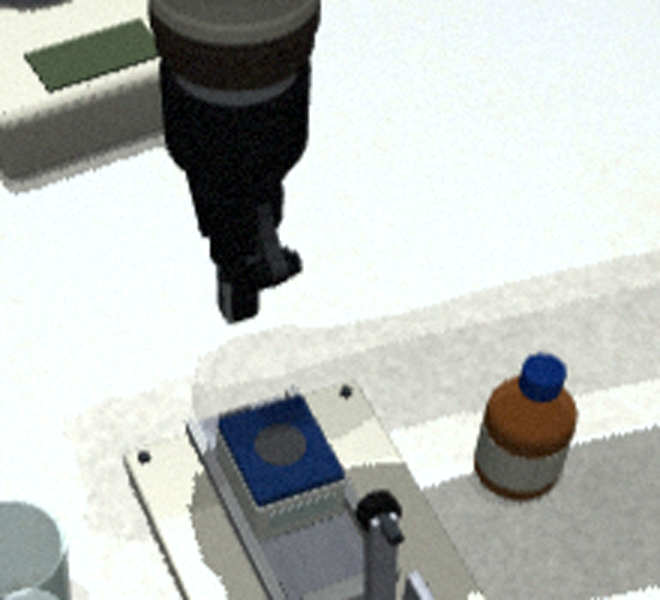

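View pics/t2c.png

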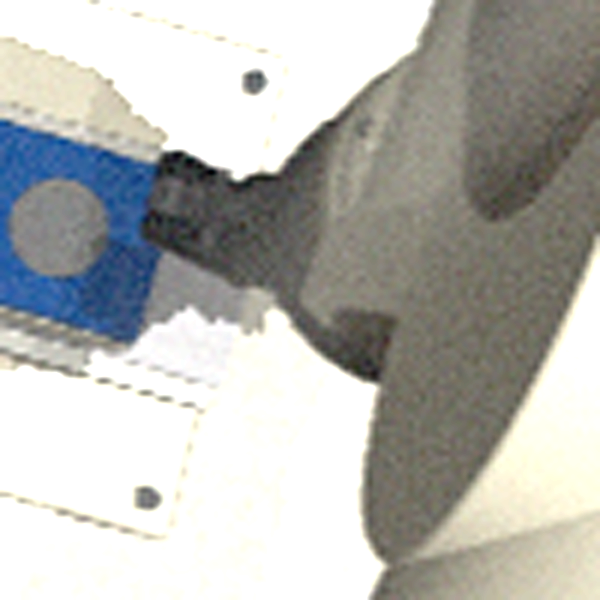

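The black piece is the finger linkage's elbow, sticking out along the jaw direction 35–40 mm above the tip. I'll turn the tool 90° so the elbows lie across the track.

carry_out --pt "10 0 0 0 0 0 0" --pt "10 0 0 0 0 0 0" --pt "10 0 0 0 0 0 0" --pt "10 0 0 0 0 0 0" --pt "10 0 0 0 0 0 0" --pt "10 0 0 0 0 0 0" --pt "10 0 0 0 0 0 0" --pt "10 0 0 0 0 0 0" --pt "10 0 0 0 0 0 0" --pt "0 0 0 0 0 3 0" --pt "0 0 0 0 0 0 0"

```text
time: 4.55
ee_pos: [0.4879, -0.1957, 0.1122]
tcp_rot: [-5.7, 89.9, -20.6]
wrist_force: [-0.7, 0.3, 0.2]
opening: 0.0003
```

```bash
python3 st.py
```

```text
t 4.55 q [-21.9   0.9  -7.4  81.7   0.   83.1] ee [ 0.4879 -0.1957  0.1122] rot [ -5.65  89.92 -20.62] F [-0.7  0.3  0.2] op 0.0003
dock mm [-160.3   -2.3  112.2]
```

carry_out --pt "0 0 0 34 0 -1 0" --pt "0 0 0 34 0 0 0" --pt "0 0 0 0 0 0 0" --pt "0 0 0 0 0 0 0"

```text
time: 5.05
ee_pos: [0.4869, -0.1955, 0.0448]
tcp_rot: [-7.8, 89.9, -22.9]
wrist_force: [0.9, 0.2, -0.3]
opening: 0.0002
```

```bash
python3 st.py;python3 st.py; python3 - <<'E'
from fit import *
from workcell import sensors
import cv2
im=vision.camera("scene");c=im[50:230,190:390]
cv2.imwrite("pics/s3c.png",cv2.convertScaleAbs(cv2.resize(c,None,fx=3.3,fy=3.3,interpolation=2),alpha=1.8)[:,:,::-1])
im=vision.camera("top");c=im[170:290,240:390]
cv2.imwrite("pics/t3c.png",cv2.convertScaleAbs(cv2.resize(c,None,fx=5,fy=5,interpolation=2),alpha=2)[:,:,::-1])
E
```

```text
t 5.05 q [-21.9   2.  -13.7  74.2  -0.   83.2] ee [ 0.4869 -0.1955  0.0448] rot [ -7.81  89.92 -22.93] F [ 0.9  0.2 -0.3] op 0.0002
dock mm [-160.4   -1.3   44.8]
t 5.05 q [-21.9   2.  -13.7  74.2  -0.   83.2] ee [ 0.4869 -0.1955  0.0448] rot [ -7.81  89.92 -22.93] F [ 0.9  0.2 -0.3] op 0.0002
dock mm [-160.4   -1.3   44.8]
```

View pics/s3c.png

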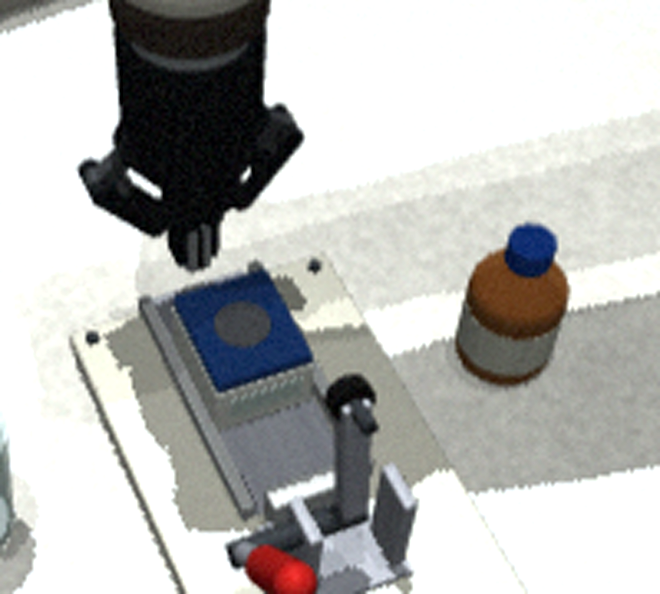

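View pics/t3c.png

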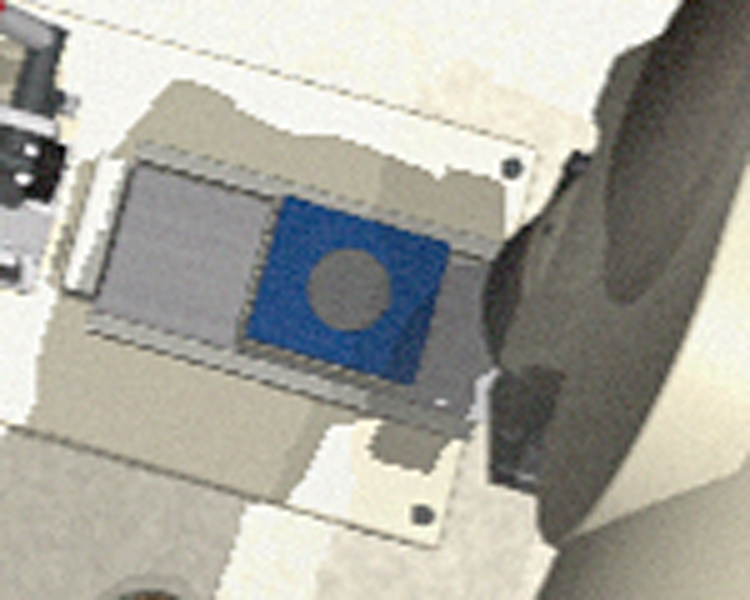

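carry_out --pt "0 0 0 0 10 0 0" --pt "0 0 0 0 8 0 0" --pt "0 0 0 0 6 0 0" --pt "0 0 0 0 6 0 0" --pt "0 0 0 0 6 0 0" --pt "0 0 0 0 6 0 0" --pt "0 0 0 0 6 0 0" --pt "0 0 0 0 6 0 0" --pt "0 0 0 0 6 0 0" --pt "0 0 0 0 6 0 0" --pt "0 0 0 0 6 0 0" --pt "0 0 0 0 0 0 0"

```text
time: 6.65
ee_pos: [0.5053, -0.1249, 0.0431]
tcp_rot: [110.4, 89.9, 95.3]
wrist_force: [-0.7, -0.0, 0.5]
opening: 0.0003
```

```bash
python3 st.py; python3 - <<'E'
from fit import *
import cv2
im=vision.camera("top");c=im[170:290,240:390]
cv2.imwrite("pics/t4c.png",cv2.convertScaleAbs(cv2.resize(c,None,fx=5,fy=5,interpolation=2),alpha=2)[:,:,::-1])
E
```

```text
t 6.65 q [-13.9   1.6 -14.3  74.1   0.1  91.2] ee [ 0.5053 -0.1249  0.0431] rot [110.42  89.94  95.27] F [-0.7 -0.   0.5] op 0.0003
dock mm [-87.5  -0.5  43.1]
```

View pics/t4c.png

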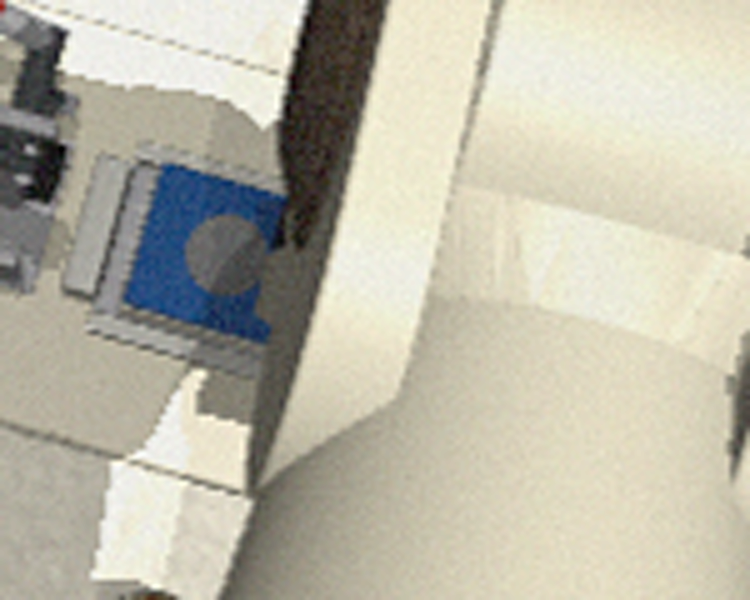

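carry_out --pt "0 0 0 0 2 0 0" --pt "0 0 0 0 2 0 0" --pt "0 0 0 0 0 0 0"

```text
time: 7.08
ee_pos: [0.5061, -0.1217, 0.0431]
tcp_rot: [146.9, 90.0, 131.7]
wrist_force: [-0.1, -0.4, -0.4]
opening: -0.0001
```

carry_out --pt "0 0 0 0 2 0 0" --pt "0 0 0 0 0 0 0"

```text
time: 7.32
ee_pos: [0.5068, -0.1198, 0.0432]
tcp_rot: [111.6, 90.0, 96.4]
wrist_force: [-0.1, -0.8, -0.8]
opening: 0.0001
```

carry_out --pt "0 0 0 0 2 0 0" --pt "0 0 0 0 0 0 0"

```text
time: 7.58
ee_pos: [0.5073, -0.1179, 0.0433]
tcp_rot: [61.7, 90.0, 46.5]
wrist_force: [-0.3, -0.8, -0.4]
opening: -0.0003
```

```bash
python3 st.py
```

```text
t 7.575 q [-13.1   1.6 -14.3  74.1   0.   92.1] ee [ 0.5073 -0.1179  0.0433] rot [61.66 89.99 46.48] F [-0.3 -0.8 -0.4] op -0.0003
dock mm [-80.2  -0.6  43.3]
```

carry_out --pt "0 0 0 0 2 0 0" --pt "0 0 0 0 0 0 0"

```text
time: 7.82
ee_pos: [0.5078, -0.1159, 0.0433]
tcp_rot: [101.4, 90.0, 86.2]
wrist_force: [-0.1, -1.7, -0.7]
opening: 0.0002
```

carry_out --pt "0 0 0 0 2 0 0" --pt "0 0 0 0 0 0 0"

```text
time: 8.07
ee_pos: [0.508, -0.1153, 0.0434]
tcp_rot: [-90.7, 89.8, -106.0]
wrist_force: [-3.5, -9.3, -0.8]
opening: -0.0001
```

```bash
python3 st.py; python3 - <<'E'
from fit import *
import cv2
im=vision.camera("top");c=im[170:290,240:390]
cv2.imwrite("pics/t5c.png",cv2.convertScaleAbs(cv2.resize(c,None,fx=5,fy=5,interpolation=2),alpha=2)[:,:,::-1])
E
```

```text
t 8.075 q [-12.7   1.6 -14.2  74.1  -0.2  92.5] ee [ 0.508  -0.1153  0.0434] rot [ -90.74   89.83 -105.98] F [-3.5 -9.3 -0.8] op -0.0001
dock mm [-77.5  -0.6  43.4]
```

View pics/t5c.png

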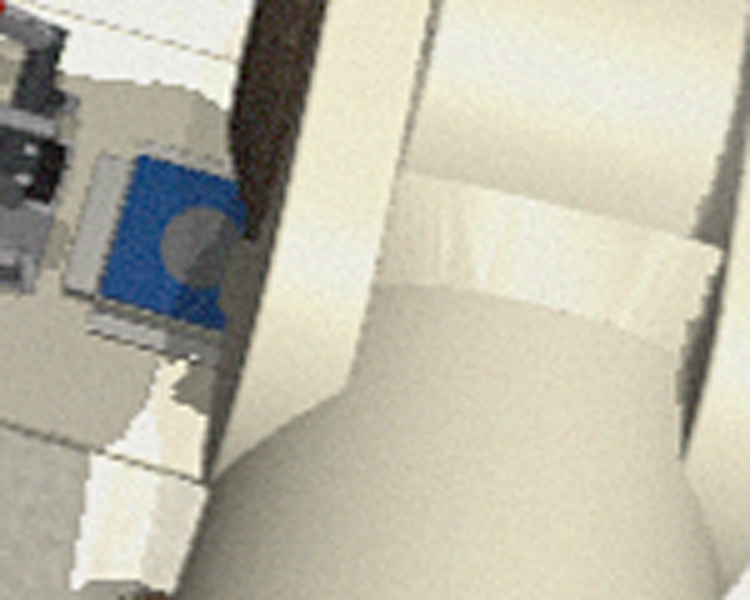

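Force jumped to about 10 N along the track and the lid meets the stop at (115,225), so the cell is home. I'll press 1 mm more, hold, retreat and lift.

carry_out --pt "0 0 0 0 1 0 0" --pt "0 0 0 0 0 0 0" --pt "0 0 0 0 0 0 0" --pt "0 0 0 0 -10 0 0" --pt "0 0 0 0 -20 0 0" --pt "0 0 0 0 -20 0 0" --pt "0 0 0 -45 0 0 0" --pt "0 0 0 -45 0 0 0" --pt "0 0 0 -45 0 0 0" --pt "0 0 0 -45 0 0 0" --pt "0 0 0 -20 0 0 0" --pt "0 0 0 0 0 0 0"

```text
time: 9.62
ee_pos: [0.4962, -0.1616, 0.2447]
tcp_rot: [9.0, 89.8, -6.2]
wrist_force: [0.2, -0.7, -1.0]
opening: 0.0
```

```bash
python3 st.py
```

```text
t 9.625 q [-18.1   1.2   7.7  96.3   0.   87.1] ee [ 0.4962 -0.1616  0.2447] rot [ 8.97 89.83 -6.21] F [ 0.2 -0.7 -1. ] op 0.0
dock mm [-125.2   -1.3  244.7]
```

carry_out --pt "0 0 0 0 40 10 0" --pt "0 0 0 0 40 10 0" --pt "0 0 0 0 40 10 0" --pt "0 0 0 0 40 10 0" --pt "0 0 0 0 40 10 0" --pt "0 0 0 0 40 10 0" --pt "0 0 0 0 38 8 0" --pt "0 0 0 0 0 0 0"

```text
time: 10.62
ee_pos: [0.6343, 0.0913, 0.2404]
tcp_rot: [-168.4, 89.8, 176.6]
wrist_force: [-0.7, -0.5, 0.3]
opening: 0.0002
```

```bash
python3 st.py; python3 - <<'E'
from fit import *
from workcell import sensors
import cv2
e=sensors.get_obs()["ee_pos"]
p=np.load("dock.npy")
im=vision.camera("scene")
print((proj("scene",e)-[190,60])*2.7, (proj("scene",W(p,[[.092,-.06,.125],[.111,-.06,.148]]))-[190,60])*2.7)
c=im[60:280,190:390]
cv2.imwrite("pics/s6c.png",cv2.convertScaleAbs(cv2.resize(c,None,fx=2.7,fy=2.7,interpolation=2),alpha=1.8)[:,:,::-1])
im=vision.camera("top");c=im[120:290,160:370]
cv2.imwrite("pics/t6c.png",cv2.convertScaleAbs(cv2.resize(c,None,fx=3.5,fy=3.5,interpolation=2),alpha=2)[:,:,::-1])
E
```

```text
t 10.625 q [  8.2  18.6  27.1  98.6   0.  113.2] ee [0.6343 0.0913 0.2404] rot [-168.4    89.81  176.58] F [-0.7 -0.5  0.3] op 0.0002
dock mm [155.  -68.3 240.4]
[[283.50549377 444.37613136]] [[230.46806005 442.2406074 ]
 [247.09881573 451.57759349]]
```

View pics/s6c.png

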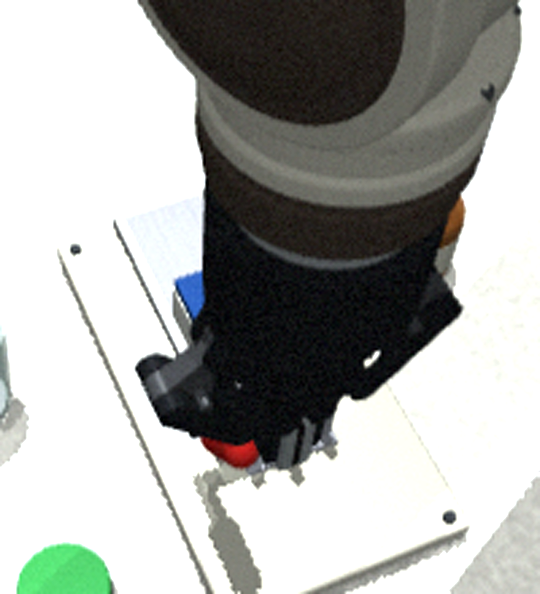

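View pics/t6c.png

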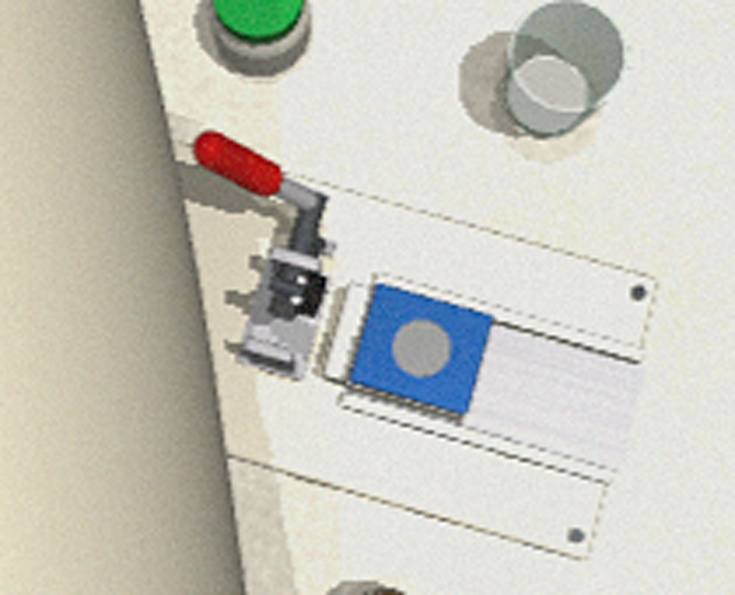

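The cell sits square against the stop, with its lid edge touching at (360,330), and the clamp is still open. The handle is where I predicted. I'll descend on its +x side.

carry_out --pt "0 0 0 40 0 0 0" --pt "0 0 0 40 0 0 0" --pt "0 0 0 30 0 0 0" --pt "0 0 0 0 0 0 0" --pt "0 0 0 0 0 0 0"

```text
time: 11.35
ee_pos: [0.6342, 0.0884, 0.1349]
tcp_rot: [23.8, 89.9, 8.6]
wrist_force: [-0.4, -0.0, 0.3]
opening: -0.0001
```

```bash
python3 st.py; python3 - <<'E'
from fit import *
import cv2
im=vision.camera("scene")
c=im[60:280,190:390]
cv2.imwrite("pics/s7c.png",cv2.convertScaleAbs(cv2.resize(c,None,fx=2.7,fy=2.7,interpolation=2),alpha=1.8)[:,:,::-1])
E
```

```text
t 11.35 q [  7.9  16.5  12.7  86.1   0.  113.2] ee [0.6342 0.0884 0.1349] rot [23.85 89.91  8.62] F [-0.4 -0.   0.3] op -0.0001
dock mm [152.2 -68.9 134.9]
```

View pics/s7c.png

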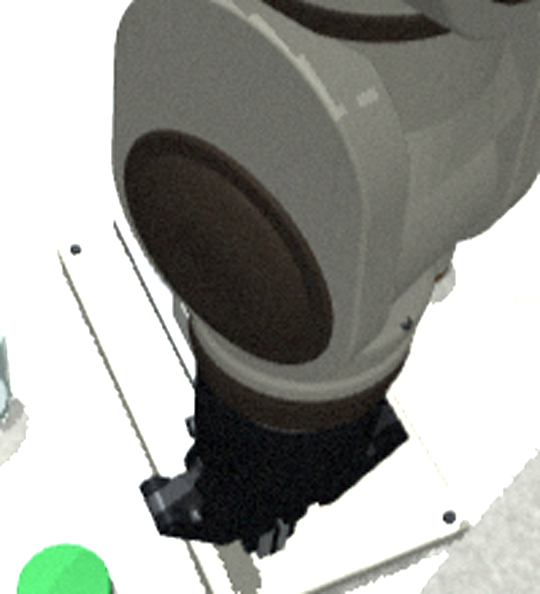

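carry_out --pt "0 0 0 8 0 1 0" --pt "0 0 0 0 -7 0 0" --pt "0 0 0 0 -7 0 0" --pt "0 0 0 0 -7 0 0" --pt "0 0 0 0 -7 0 0" --pt "0 0 0 0 -7 0 0" --pt "0 0 0 0 -7 0 0"

```text
time: 12.28
ee_pos: [0.6266, 0.0499, 0.1281]
tcp_rot: [43.9, 89.5, 28.8]
wrist_force: [2.8, 7.5, 5.4]
opening: 0.0002
```

```bash
python3 st.py; python3 - <<'E'
from fit import *
import cv2
im=vision.camera("top");c=im[120:290,160:370]
cv2.imwrite("pics/t8c.png",cv2.convertScaleAbs(cv2.resize(c,None,fx=3.5,fy=3.5,interpolation=2),alpha=2)[:,:,::-1])
E
```

```text
t 12.275 q [  4.5  14.5   9.5  84.5   0.2 109.6] ee [0.6266 0.0499 0.1281] rot [43.94 89.48 28.84] F [2.8 7.5 5.4] op 0.0002
dock mm [113.  -71.7 128.1]
```

View pics/t8c.png

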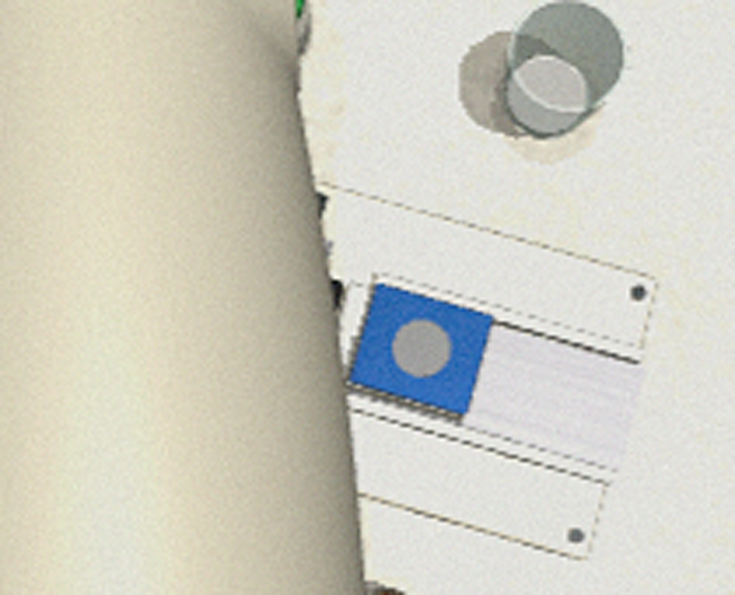

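Handle contact is about 8 N as expected, and the cell has not moved. Pushing on.

carry_out --pt "0 0 0 0 -7 -1 0" --pt "0 0 0 0 -7 -1 0" --pt "0 0 0 0 -7 0 0"

```text
time: 12.7
ee_pos: [0.6176, 0.0289, 0.1268]
tcp_rot: [36.3, 89.8, 21.2]
wrist_force: [2.6, 4.6, 3.4]
opening: 0.0
```

carry_out --pt "0 0 0 0 -7 0 0" --pt "0 0 0 0 -7 0 0"

```text
time: 12.95
ee_pos: [0.6127, 0.0145, 0.1254]
tcp_rot: [-7.5, 90.0, -22.7]
wrist_force: [0.6, 0.3, -1.3]
opening: 0.0
```

```bash
python3 st.py; python3 - <<'E'
from fit import *
import cv2
im=vision.camera("top");c=im[120:290,160:370]
cv2.imwrite("pics/t9c.png",cv2.convertScaleAbs(cv2.resize(c,None,fx=3.5,fy=3.5,interpolation=2),alpha=2)[:,:,::-1])
E
```

```text
t 12.95 q [  1.4  12.8   7.2  84.4  -0.  106.5] ee [0.6127 0.0145 0.1254] rot [ -7.54  89.99 -22.72] F [ 0.6  0.3 -1.3] op 0.0
dock mm [ 75.3 -67.6 125.4]
```

View pics/t9c.png

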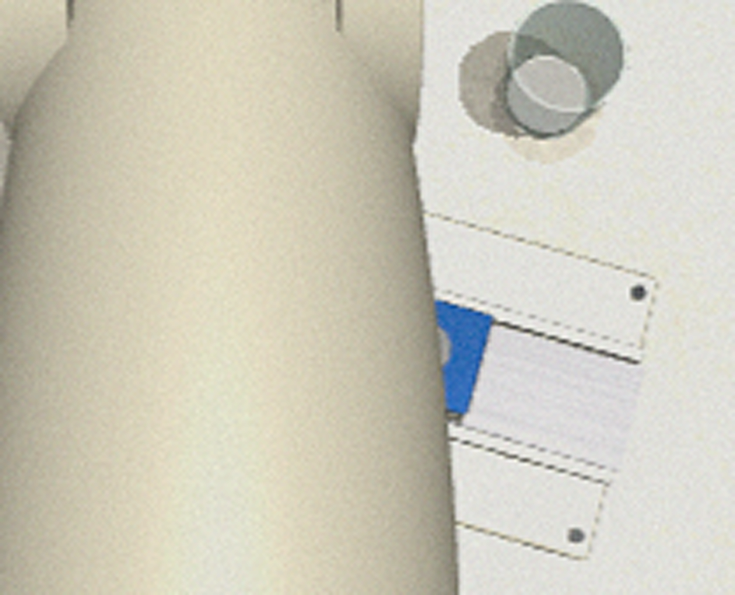

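carry_out --pt "0 0 0 0 -6 0 0" --pt "0 0 0 0 -5 0 0" --pt "0 0 0 0 -5 0 0" --pt "0 0 0 0 0 0 0"

```text
time: 13.5
ee_pos: [0.6085, -0.0009, 0.1252]
tcp_rot: [-132.5, 90.0, -147.8]
wrist_force: [0.1, -0.2, -0.2]
opening: 0.0001
```

carry_out --pt "0 0 0 0 20 0 0" --pt "0 0 0 0 30 0 0" --pt "0 0 0 -40 40 0 0" --pt "0 0 0 -40 40 0 0" --pt "0 0 0 -40 40 0 0" --pt "0 0 0 0 45 -20 0" --pt "0 0 0 0 45 -40 0" --pt "0 0 0 0 45 -40 0" --pt "0 0 0 0 0 0 0" --pt "0 0 0 0 0 0 0"

```text
time: 14.75
ee_pos: [0.5917, 0.3211, 0.2451]
tcp_rot: [-75.4, 90.0, -90.5]
wrist_force: [-0.5, 0.5, 0.0]
opening: 0.0005
```

```bash
python3 st.py; python3 - <<'E'
from fit import *
import cv2
im=vision.camera("top");c=im[80:320,130:390]
cv2.imwrite("pics/t10c.png",cv2.convertScaleAbs(cv2.resize(c,None,fx=2.5,fy=2.5,interpolation=2),alpha=2)[:,:,::-1])
im=vision.camera("scene");c=im[100:320,120:390]
cv2.imwrite("pics/s10c.png",cv2.convertScaleAbs(cv2.resize(c,None,fx=2.7,fy=2.7,interpolation=2),alpha=1.8)[:,:,::-1])
E
```

```text
t 14.75 q [ 28.5  23.8  34.3 100.5  -0.  133.6] ee [0.5917 0.3211 0.2451] rot [-75.36  89.99 -90.47] F [-0.5  0.5  0. ] op 0.0005
dock mm [365.6  33.1 245.1]
```

View pics/t10c.png

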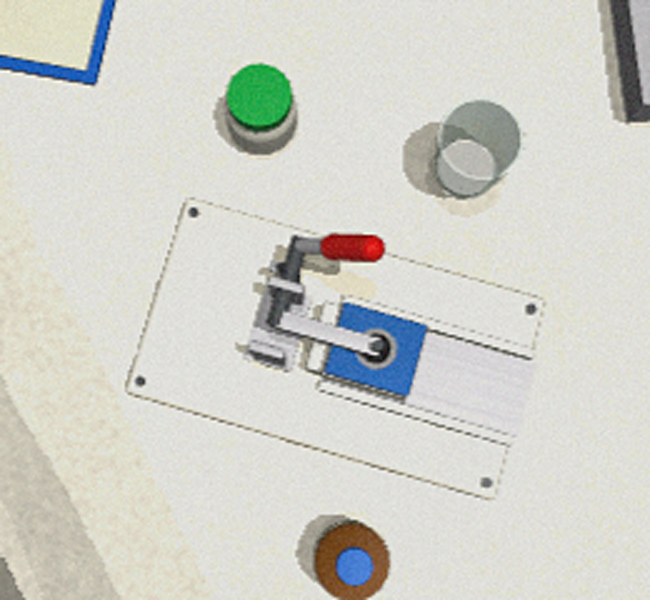

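View pics/s10c.png

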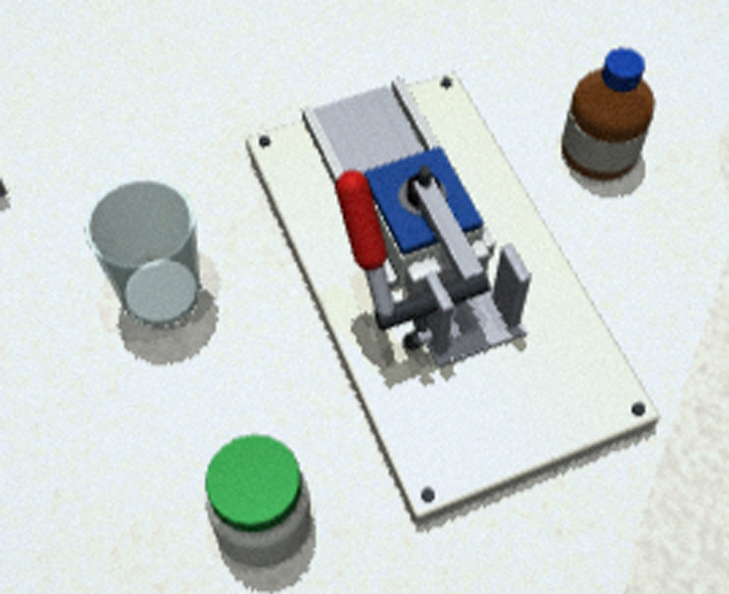

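Both views show the clamp arm down on the lid, in the top view at (378,347). The handle now leans to -x, the cell is against the stop, and the beaker, bottle and jar are still standing. Handing in.

```bash
python3 - <<'E'
from workcell import job_done
print(job_done())
E
```

```text
the job is handed in; nothing more can be done
None
```

The cell is home against the stop and the clamp has snapped shut over it. I handed the job in at about 15 s; the interface reports no verdict.

- **Cell:** I pushed it about 58 mm along the track with the shut fingertips. The wrist force rose to about 10 N at the stop, and the next top view showed the cell square against the stop with the clamp still open.
- **Clamp:** I pushed the handle from its +x side with about 8 N, over past its centre. The force then dropped to zero and I backed the arm well clear.
- **Last checks:** Both cameras show the clamp arm down on the middle of the lid and the handle leaning to -x. The cell still looks square against the stop. The beaker, bottle and jar are standing with no movement I could see. I judged all of this by eye and did not measure the clamp angle or the final positions.
- **Disagreements:** The two cameras differed by about 4 mm on the dock position and 0.6° on its yaw, so I used the joint fit. They differed by up to about 10 mm on the beaker, bottle and jar, which left enough room.
- **Change of approach:** My first gripper orientation would have put the finger linkage near the cell's lid and in the way of the handle, so I turned the tool 90° before making contact.

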